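# Mix the two lots of tumbling beads with the stirring rod

## Task

Fresh blue tumbling beads have been poured into the red bowl beside the used white ones: take the stirring rod from its holder and stir the beads with it until nearly all of them have clearly shifted from where they lay and there are beads of both colours on each side of the bowl's black line. Keep all the beads in the bowl and do not touch them with the gripper. Then stand the rod back in its holder, fully down, and leave the pump motors and the tape where they are.

Things in the scene. Friction and masses are not known exactly. Their poses are not given: they have to be found in the camera images.
- bowl: round open bowl of red plastic, fixed to the bench; 170 mm across at the rim, 50 mm high, flat inner floor 152 mm across lying 6 mm above the bench, wall 4 mm. Origin: centre of its underside. A black line across the middle of the floor and two black marks on the outside of the rim run along its y axis (x = 0) and divide the bowl in two halves, x < 0 and x > 0
- rod: round stirring rod of pale wood with a green rubber sleeve (from 60 to 126 mm above its foot), 20 mm in diameter (sleeve 20.6), 130 mm long, 80 g, its foot slightly rounded; stands upright in the holder at the start. Origin: centre of its foot; z runs up along the rod
- holder: rod holder fixed to the bench: an upright aluminium tube on a dark round foot (84 mm across, 7 mm high); 52 mm high, outside 36 mm across, flaring to 60 mm at the top; its round well is 26 mm across, widening over the top 16 mm to 50 mm at the mouth. Origin: centre of its underside
- holder_seat (a point): centre of the floor of the holder's well, 8 mm above the bench, where the rod's foot stands
- pump_a: small pump motor standing upright on the bench: steel can 24 mm across below a white head 28 mm wide, 65 mm high. Bystander. Origin: centre of its underside
- pump_b: another such pump motor, a bystander. Origin: centre of its underside
- tape: yellow roll of tape lying flat on the bench, 70 mm across, 18 mm high, a bystander. Origin: centre of its underside
- blue0: blue smooth, slippery plastic tumbling bead 1 of 5: a chunky short cylinder 24 mm across and 16 mm high with a dark bore, 12 g, loose in the bowl, at first standing on its flat end on the bowl's floor. Origin: its centre
- blue1: blue smooth, slippery plastic tumbling bead 2 of 5: a chunky short cylinder 24 mm across and 16 mm high with a dark bore, 12 g, loose in the bowl, at first standing on its flat end on the bowl's floor. Origin: its centre
- blue2: blue smooth, slippery plastic tumbling bead 3 of 5: a chunky short cylinder 24 mm across and 16 mm high with a dark bore, 12 g, loose in the bowl, at first standing on its flat end on the bowl's floor. Origin: its centre
- blue3: blue smooth, slippery plastic tumbling bead 4 of 5: a chunky short cylinder 24 mm across and 16 mm high with a dark bore, 12 g, loose in the bowl, at first standing on its flat end on the bowl's floor. Origin: its centre
- blue4: blue smooth, slippery plastic tumbling bead 5 of 5: a chunky short cylinder 24 mm across and 16 mm high with a dark bore, 12 g, loose in the bowl, at first standing on its flat end on the bowl's floor. Origin: its centre
- white0: white smooth, slippery plastic tumbling bead 1 of 5: a chunky short cylinder 24 mm across and 16 mm high with a dark bore, 12 g, loose in the bowl, at first standing on its flat end on the bowl's floor. Origin: its centre
- white1: white smooth, slippery plastic tumbling bead 2 of 5: a chunky short cylinder 24 mm across and 16 mm high with a dark bore, 12 g, loose in the bowl, at first standing on its flat end on the bowl's floor. Origin: its centre
- white2: white smooth, slippery plastic tumbling bead 3 of 5: a chunky short cylinder 24 mm across and 16 mm high with a dark bore, 12 g, loose in the bowl, at first standing on its flat end on the bowl's floor. Origin: its centre
- white3: white smooth, slippery plastic tumbling bead 4 of 5: a chunky short cylinder 24 mm across and 16 mm high with a dark bore, 12 g, loose in the bowl, at first standing on its flat end on the bowl's floor. Origin: its centre
- white4: white smooth, slippery plastic tumbling bead 5 of 5: a chunky short cylinder 24 mm across and 16 mm high with a dark bore, 12 g, loose in the bowl, at first standing on its flat end on the bowl's floor. Origin: its centre

How it is judged:
On the way:
1. with the held rod's foot down among the beads in the bowl, at least four of the five blue and four of the five white beads are 15 mm or more from where they started (horizontal distance between rod and bowl below 0.076 m and height (world z) of rod below 0.022 m and contact force between the fingers and rod above 0.5 N and distance of any of blue1, blue0 from where it was at the start of the episode above 0.015 m and distance of any of blue2, blue0 from where it was at the start of the episode above 0.015 m and distance of any of blue2, blue1 from where it was at the start of the episode above 0.015 m and distance of any of blue3, blue0 from where it was at the start of the episode above 0.015 m and distance of any of blue3, blue1 from where it was at the start of the episode above 0.015 m and distance of any of blue3, blue2 from where it was at the start of the episode above 0.015 m and distance of any of blue4, blue0 from where it was at the start of the episode above 0.015 m and distance of any of blue4, blue1 from where it was at the start of the episode above 0.015 m and distance of any of blue4, blue2 from where it was at the start of the episode above 0.015 m and distance of any of blue4, blue3 from where it was at the start of the episode above 0.015 m and distance of any of white1, white0 from where it was at the start of the episode above 0.015 m and distance of any of white2, white0 from where it was at the start of the episode above 0.015 m and distance of any of white2, white1 from where it was at the start of the episode above 0.015 m and distance of any of white3, white0 from where it was at the start of the episode above 0.015 m and distance of any of white3, white1 from where it was at the start of the episode above 0.015 m and distance of any of white3, white2 from where it was at the start of the episode above 0.015 m and distance of any of white4, white0 from where it was at the start of the episode above 0.015 m and distance of any of white4, white1 from where it was at the start of the episode above 0.015 m and distance of any of white4, white2 from where it was at the start of the episode above 0.015 m and distance of any of white4, white3 from where it was at the start of the episode above 0.015 m), for 0.1 s.
At the end, for the whole second after the job is handed in: Each half of the bowl, either side of the black line, has at least one blue and one white bead whose centre is 3 mm or more past the line; all ten beads are in the bowl; the rod stands at rest in its holder, foot on the floor of the well (within 6 mm in height, 10 mm sideways, 0.35 rad of upright) (x of any of blue0, blue1, blue2, blue3, blue4 in the frame of bowl above 0.003 m and x of any of blue0, blue1, blue2, blue3, blue4 in the frame of bowl below -0.003 m and x of any of white0, white1, white2, white3, white4 in the frame of bowl above 0.003 m and x of any of white0, white1, white2, white3, white4 in the frame of bowl below -0.003 m and horizontal distance between each of blue0, blue1, blue2, blue3, blue4, white0, white1, white2, white3, white4 and bowl below 0.078 m and height (world z) of each of blue0, blue1, blue2, blue3, blue4, white0, white1, white2, white3, white4 below 0.045 m and horizontal distance between rod and holder_seat below 0.01 m and z of rod in the frame of holder_seat below 0.006 m and angle between rod's own z axis and vertical below 0.35 rad and linear speed of rod below 0.02 m/s); the robot touches nothing.
It fails at once if the gripper's fingers touch a bead (contact force between the fingers and blue0 above 0.5 N or contact force between the fingers and blue1 above 0.5 N or contact force between the fingers and blue2 above 0.5 N or contact force between the fingers and blue3 above 0.5 N or contact force between the fingers and blue4 above 0.5 N or contact force between the fingers and white0 above 0.5 N or contact force between the fingers and white1 above 0.5 N or contact force between the fingers and white2 above 0.5 N or contact force between the fingers and white3 above 0.5 N or contact force between the fingers and white4 above 0.5 N).
It fails at once if a pump motor or the tape is moved by more than 20 mm (distance of any of pump_a, pump_b, tape from where it was at the start of the episode above 0.02 m).
It also fails if it takes over 58 s, if anything falls off the work surface, if the arm or the gripper's body presses on something with over 40 N, if the wrist force passes 120 N, or if a joint passes its speed limit or range.

## Robot

A 6-joint arm with a two-finger parallel gripper is mounted at the origin on the work surface. World frame = base frame: x ahead of the robot, y to its left, z up, the work surface at z = 0. Lengths are in m, angles in rad, forces in N, time in s.
With the tool pointing down it reaches from about 0.4 to 0.825 m from the base axis. Payload 7 kg.
Tool frame: the origin (TCP) lies midway between the tips of the shut fingers; the grasp point (between the pads) lies arm.hold_point_z behind it (arm.hold_point_z is the distance from the TCP to the grasp point, in m); z points along the fingers, y is the line along which they close (so a half turn about z gives the same grasp; the last joint's range is limited). The gripper opens to 88 mm and grips with 3 to 60 N. Pads are 19 mm wide; open, the fingers measure 130 mm over their backs; the gripper's body (78 mm by 193 mm) begins 47 mm behind the grasp point.
Start: joints at [1.616, 0.359, 0.012, 0, -1.224, -0.288], TCP at [0.162, 0.655, 0.227] pointing down, gripper open.
Joint ranges: [-3.07, 3.07], [-1.43, 2.12], [-1.02, 1.25], [-3.03, 1.67], [-3.05, -0], [-3.03, 3.03]. Speed limits (rad/s): [2.39, 2.39, 3.01, 3.14, 3.14, 3.14].

## Interface

Orientations are given as [roll, pitch, yaw] about the fixed x, y, z axes, in that order (R = Rz(yaw) Ry(pitch) Rx(roll)).
In Python, from station import arm gives the robot as it stands.
- The arm moves only by the shell command python3 -m crank 'ROWS' [OPENING] [FORCE]. ROWS is JSON, a list that holds one entry, the list of rows, each a list of 4 numbers: the shift along the tool's x, y, z in units of 25 mm (1.0 is 25 mm), then the turn about the tool's z in units of 5 degrees (1.0 is 5 degrees). A call has 1 to 12 rows; each row is the pose to reach, as a shift and turn from the pose commanded when the call began, along the tool's axes at that moment; what a row does not reach only later rows make up. A row lasts 1/8 s, in which the tool goes at most 62.5 mm and 10.7 degrees, less where a joint would pass 70% of its speed; a pose out of reach is approached as far as the arm can. A call with a gripper value outside its range is refused whole. OPENING is the closure, from 0 (fully open) to 1 (shut), set as the call begins (- or left out, the last holds). The fingers move at their own pace and stop on an object; FORCE is the grip in N (left out, the last holds). Time passes only in rows, so rows that repeat a pose let the fingers close. It gives the time, the measured TCP pose, the force, the opening and the grip force at its end, in the units of the state.
- arm.get_state(): the state, without advancing time (a new reading comes with each control period).
- arm.grab_frame(name): name is "side" or "top" or "wrist"; returns (picture, depth): 420x560x3 uint8, red, green, blue; 420x560 float32, m along the optical axis (not along the pixel's ray), 0 where there is no reading.
- arm.get_calibration(name): a dict with "mtx" (3x3 intrinsics, pixels), "R" (3x3) and "t" (3): a world point X has camera coordinates R X + t; the wrist camera has in their place "mount" (4x4, takes a point from camera to tool coordinates, whose origin is the TCP and whose axes are the flange's). Camera axes: x right, y down, z forward; pixel columns grow to the right and rows downward; lengths in m; the calibration is good to about 2 mm. A picture is of the moment at which its call begins: read the wrist's pose just before it. get_calibration takes no time and is no camera call.
- arm.job_done(): hands the job in; it is judged then, once.
Trained networks look in the newest picture that a camera, given by its name, has taken for a name from the list of things; names that differ only in an ending like _2 or _b are one class to them, and where a whole thing is asked for, a point or a joint stands for the part that bears it (a point fixed in the world has none). Each returns a list of dicts, best first, with "score" (0 to 1); they miss things now and then, are a little off and sometimes report something else, mostly with a low value. They report only what shows in the picture. A call takes as long as a camera call.
- arm.recognise(thing, camera): "extent" ([left, top, width, height] in pixels, round what is visible of it).
- arm.trace(thing, camera): "mask" (420x560 bool, what is visible of it) and "extent" ([left, top, width, height] in pixels, round what is visible of it).
The state is a dict: "t": time; "q": joint angles; "qd": joint speeds; "joint_efforts": joint torques, N m; "eef_pos": TCP position; "ee_rot": TCP orientation; "force": force on the tool from outside, world axes, zero at the start; "moment": the same for the moment, N m; "width": finger opening in m; "gripper_force": force on a finger pad.
Only numpy, scipy, OpenCV 4.12 (cv2) and the standard library are available. Lean on these libraries where they do the work, as an engineer would, in place of code of your own. Each camera call takes 0.05 s, during which the arm holds its last target. There are 200 camera calls.

## Working session

There is one attempt and no reset: what is moved stays moved. The work goes in short steps, Python scripts to look and compute and a shell command to move; the robot and the scene stay as the last step left them, time stands still between calls to the robot, and variables do not carry over. Pictures are saved under pics/ and viewed, at most 12 in all, crops included, and the job is handed in when it is done.

```bash
mkdir -p pics; ls
cat > h.py <<'E'
from station import arm
import numpy as np, cv2
from scipy.spatial.transform import Rotation as Ro
def cloud(cam):
    s=arm.get_state(); p,d=arm.grab_frame(cam); c=arm.get_calibration(cam); K=np.array(c["mtx"])
    v,u=np.mgrid[0:420,0:560]; X=np.stack([(u-K[0,2])/K[0,0]*d,(v-K[1,2])/K[1,1]*d,d],-1)
    if cam=="wrist":
        M=np.array(c["mount"]); X=X@M[:3,:3].T+M[:3,3]
        R=Ro.from_euler('xyz',s["ee_rot"]).as_matrix(); X=X@R.T+np.array(s["eef_pos"])
    else: X=(X-np.array(c["t"]))@np.array(c["R"])
    X[d==0]=np.nan
    return p,X
def save(p,n): cv2.imwrite("pics/"+n+".png",cv2.cvtColor(p,cv2.COLOR_RGB2BGR))
E
python3 - <<'E'
from h import *
s=arm.get_state(); print(s["eef_pos"],s["ee_rot"],s["width"],arm.hold_point_z)
print(Ro.from_euler('xyz',s["ee_rot"]).as_matrix().round(3))
p,X=cloud("top"); save(p,"top0")
for t in ["bowl","rod","holder","pump_a","tape"]:
    for r in arm.trace(t,"top")[:3]:
        P=X[r["mask"]]; P=P[~np.isnan(P[:,0])]; z=np.percentile(P[:,2],95)
        Q=P[P[:,2]>z-.01]
        print(t,round(r["score"],2),r["extent"],P.min(0).round(3),P.max(0).round(3),"top",Q.min(0).round(3),Q.max(0).round(3))
E
```

```text
pics
[0.16219528 0.65471535 0.22562303] [ 3.13991916e+00 -1.34598732e-04 -2.42955224e-01] 0.08791071307297008 0.0188
[[ 0.971 -0.241 -0.   ]
 [-0.241 -0.971 -0.002]
 [ 0.     0.002 -1.   ]]
bowl 0.66 [205.1, 213.1, 60.8, 59.4] [ 0.428  0.075 -0.009] [0.598 0.252 0.061] top [0.43  0.075 0.041] [0.596 0.244 0.061]
rod 0.62 [356.3, 210.8, 15.5, 7.1] [ 0.577 -0.217  0.038] [ 0.594 -0.198  0.143] top [ 0.578 -0.217  0.132] [ 0.594 -0.2    0.143]
rod 0.47 [241.2, 245.1, 7.6, 9.3] [0.483 0.121 0.008] [0.503 0.141 0.028] top [0.483 0.123 0.017] [0.503 0.141 0.028]
holder 0.69 [346.1, 202.1, 29.1, 26.7] [ 0.546 -0.249 -0.003] [ 0.626 -0.172  0.138] top [ 0.559 -0.238  0.044] [ 0.614 -0.181  0.138]
pump_a 0.18 [241.1, 246.6, 7.5, 5.8] [0.483 0.123 0.016] [0.503 0.141 0.028] top [0.483 0.123 0.016] [0.503 0.141 0.028]
tape 0.84 [122.3, 225.3, 27.4, 24.8] [ 0.51   0.407 -0.006] [0.577 0.478 0.027] top [0.51  0.407 0.013] [0.577 0.477 0.027]
tape 0.59 [263.9, 149.6, 9.3, 13.9] [ 0.745  0.038 -0.001] [0.785 0.064 0.068] top [0.745 0.038 0.053] [0.775 0.064 0.068]
tape 0.21 [249.1, 230.1, 4.4, 5.4] [0.535 0.102 0.007] [0.555 0.125 0.031] top [0.535 0.105 0.018] [0.555 0.125 0.031]
```

View pics/top0.png

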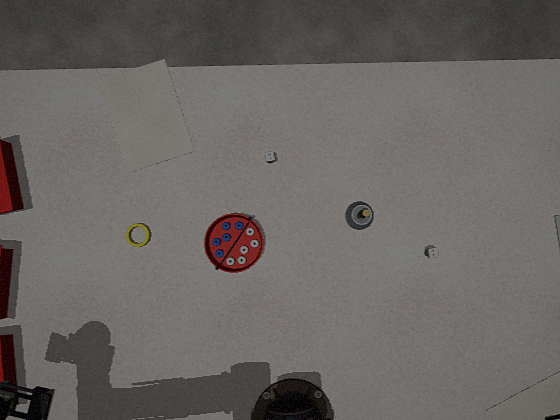

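```bash
python3 -m crank '[[[1.9,1.6,0,0],[3.8,3.2,0,0],[5.7,4.8,0,0],[7.6,6.4,0,0],[9.5,8.0,0,0],[11.4,9.6,0,0],[13.3,11.2,0,0],[15.2,12.8,0,0],[16.8,14.4,0,0],[17.9,15.4,0,0],[18.4,15.8,0,0],[18.4,15.8,0,0]]]' 0
python3 - <<'E'
from h import *
s=arm.get_state(); print(s["t"],s["eef_pos"],s["ee_rot"],s["q"]); print(np.array(arm.get_calibration("wrist")["mount"]).round(3))
p,X=cloud("wrist"); save(p,"w1"); np.save("X1.npy",X); np.save("p1.npy",p)
for t in ["bowl","blue0","white0"]:
  for r in arm.trace(t,"wrist")[:6]:
    P=X[r["mask"]]; P=P[~np.isnan(P[:,0])]; z=np.percentile(P[:,2],95);Q=P[P[:,2]>z-.006]
    print(t,round(r["score"],2),r["extent"],((Q.min(0)+Q.max(0))/2).round(3),z.round(3))
E
```

```text
t: 1.8
eef_pos: [0.5141, 0.1607, 0.2264]
ee_rot: [3.142, 0.0, -0.244]
force: [-0.0, 0.2, -0.7]
width: 0.0877
gripper_force: 0.0
1.8 [0.51412068 0.16067089 0.22642301] [ 3.14150503e+00  1.90053544e-04 -2.44436120e-01] [ 6.66897142e-01  1.34655990e-01 -2.88733715e-01 -1.05856442e-04
 -1.14759232e+00  6.59506555e-01]
[[-0.    -0.951 -0.309  0.086]
 [ 1.    -0.    -0.    -0.   ]
 [ 0.    -0.309  0.951 -0.158]
 [ 0.     0.     0.     1.   ]]
bowl 0.63 [202.3, 107.0, 154.9, 150.8] [0.515 0.159 0.048] 0.049
bowl 0.24 [295.4, 201.5, 20.0, 24.0] [0.465 0.139 0.02 ] 0.022
blue0 0.93 [236.9, 131.7, 23.1, 21.0] [0.565 0.183 0.02 ] 0.022
blue0 0.84 [223.6, 174.7, 19.6, 23.4] [0.519 0.212 0.02 ] 0.022
blue0 0.72 [235.2, 203.9, 24.3, 17.4] [0.486 0.204 0.02 ] 0.022
blue0 0.64 [270.0, 120.8, 21.2, 22.5] [0.566 0.145 0.02 ] 0.023
blue0 0.53 [243.1, 163.4, 20.0, 15.5] [0.532 0.183 0.02 ] 0.022
white0 0.9 [298.9, 134.6, 23.0, 19.2] [0.547 0.113 0.02 ] 0.022
white0 0.83 [297.3, 181.4, 18.0, 19.6] [0.495 0.132 0.02 ] 0.022
white0 0.74 [295.4, 203.2, 16.3, 26.5] [0.465 0.139 0.02 ] 0.022
white0 0.53 [271.4, 214.6, 18.1, 15.5] [0.462 0.172 0.02 ] 0.022
```

View pics/w1.png

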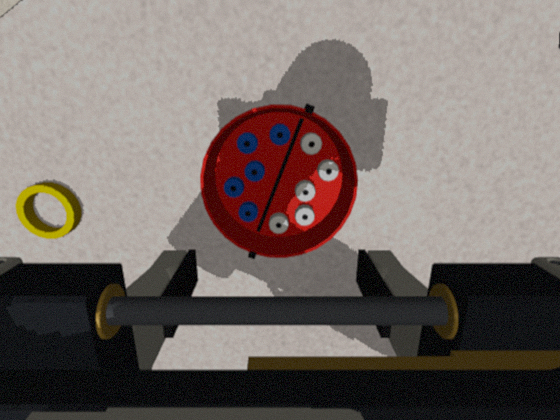

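```bash
python3 -m crank '[[[1.0,2.1,0,0],[2.0,4.2,0,0],[3.0,6.4,0,0],[4.0,8.6,0,0],[5.0,10.7,0,0],[5.9,12.5,0,0],[6.4,13.6,0,0],[6.4,13.6,0,0],[6.4,13.6,0,0]]]'
python3 - <<'E'
from h import *
s=arm.get_state(); print(s["t"],s["q"])
p,X=cloud("wrist"); save(p,"w2")
R=Ro.from_euler('xyz',s["ee_rot"]).as_matrix()
for t in ["rod","holder"]:
  for r in arm.trace(t,"wrist")[:2]:
    P=X[r["mask"]]; P=P[~np.isnan(P[:,0])]
    for lo,hi in [(.12,.15),(.045,.056)]:
      Q=P[(P[:,2]>lo)&(P[:,2]<hi)]
      if len(Q)>5:
        (cx,cy),rad=cv2.minEnclosingCircle(Q[:,:2].astype(np.float32)); m=np.array([cx,cy,Q[:,2].max()])
        print(t,round(r["score"],2),len(Q),m.round(4),round(rad,4),"tool",(R.T@(m-s["eef_pos"])/.025).round(2))
# bowl line from first view
X=np.load("X1.npy"); p=np.load("p1.npy").astype(int)
m=(p.max(-1)<60)&(abs(X[...,2]-.007)<.005)&(np.hypot(X[...,0]-.515,X[...,1]-.159)<.07)
P=X[m]; c=P.mean(0); u,S,vt=np.linalg.svd((P-c)[:,:2],full_matrices=False); print("line",len(P),c.round(4),vt.round(3),S)
E
```

```text
t: 3.12
eef_pos: [0.5874, -0.2063, 0.2264]
ee_rot: [-3.141, 0.0, -0.242]
force: [-0.7, 0.3, -0.1]
width: 0.0877
gripper_force: 0.0
3.125 [-2.47208774e-02  2.73564399e-01 -1.10042314e-01 -2.41292158e-04
 -1.18744869e+00  1.35353242e+00]
rod 0.67 569 [ 0.5879 -0.2102  0.1389] 0.0104 tool [0.06 0.15 3.5 ]
rod 0.67 41 [ 0.5913 -0.211   0.056 ] 0.0093 tool [0.2  0.15 6.82]
holder 0.64 929 [ 0.5876 -0.2103  0.0536] 0.0293 tool [0.05 0.15 6.91]
line 431 [0.5171 0.158  0.006 ] [[-0.816  0.578]
 [-0.578 -0.816]] [0.82915748 0.09521075]
```

View pics/w2.png

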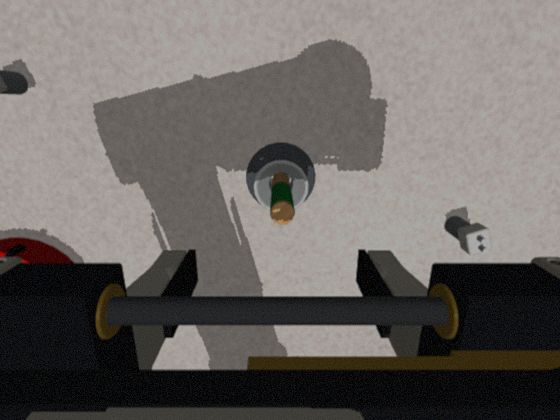

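```bash
python3 -m crank '[[[0.05,0.15,1.5,0],[0.05,0.15,3.2,0],[0.05,0.15,4.7,0],[0.05,0.15,5.5,0],[0.05,0.15,5.5,0],[0.05,0.15,5.5,0]]]' 0
python3 -m crank '[[[0,0,0,0],[0,0,0,0],[0,0,0,0],[0,0,0,0],[0,0,0,0],[0,0,0,0],[0,0,0,0],[0,0,0,0]]]' 1 45
```

```text
t: 4.03
eef_pos: [0.5886, -0.2109, 0.0903]
ee_rot: [3.142, -0.002, -0.242]
force: [-0.5, -0.8, -0.1]
width: 0.0877
gripper_force: 0.0
t: 5.03
eef_pos: [0.5877, -0.2113, 0.089]
ee_rot: [3.142, 0.0, -0.243]
force: [0.0, -0.5, -0.9]
width: 0.0196
gripper_force: 45.0
```

```bash
python3 -m crank '[[[0,0,-0.6,0],[0,0,-1.6,0],[0,0,-2.8,0],[0,0,-3.6,0],[-0.8,-1.7,-3.6,0],[-1.8,-3.8,-3.6,0],[-2.8,-5.9,-3.6,0],[-3.8,-8.0,-3.6,0],[-4.8,-10.1,-3.6,0],[-5.7,-12.0,-3.6,0],[-6.3,-13.2,-3.6,0],[-6.45,-13.6,-3.6,0]]]'
python3 -m crank '[[[0,0,0,0],[0,0,0,0]]]'
python3 - <<'E'
from h import *
p,X=cloud("side"); p2,_=cloud("wrist"); save(np.hstack([p[100:400],p2[100:400]])[:,::1] if 0 else cv2.resize(np.hstack([p,p2]),(800,300)),"s3")
E
```

```text
t: 6.52
eef_pos: [0.5127, 0.1594, 0.1801]
ee_rot: [-3.141, -0.001, -0.24]
force: [0.6, -0.4, -1.1]
width: 0.0197
gripper_force: 45.0
t: 6.78
eef_pos: [0.5131, 0.1566, 0.1793]
ee_rot: [3.141, -0.0, -0.244]
force: [-0.0, 0.1, -1.3]
width: 0.02
gripper_force: 45.0
```

View pics/s3.png

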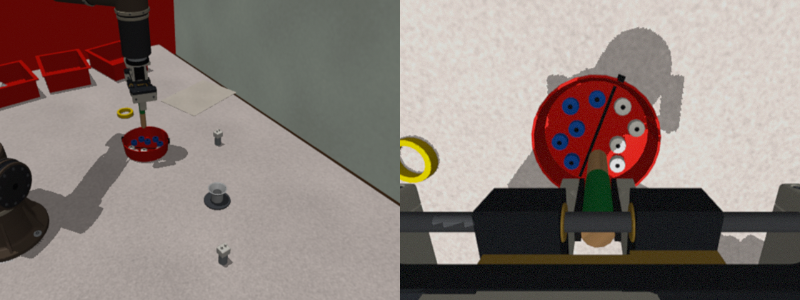

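```bash
python3 -m crank '[[[0,0,1.2,0],[0,0,2.4,0],[0,0,3.2,0],[0,0,3.48,0],[0,0,3.48,0],[0.5,0.15,3.48,0],[1.0,0.3,3.48,0],[1.5,0.5,3.48,0],[1.9,0.62,3.48,0]]]'
python3 -m crank '[[[0.12,-0.49,0,0],[0.11,-0.99,0,0],[-0.04,-1.47,0,0],[-0.3,-1.9,0,0],[-0.66,-2.24,0,0],[-1.1,-2.48,0,0],[-1.59,-2.6,0,0],[-2.09,-2.59,0,0],[-2.57,-2.44,0,0],[-3.0,-2.18,0,0],[-3.34,-1.82,0,0],[-3.58,-1.38,0,0]]]'
python3 - <<'E'
from h import *
p,X=cloud("wrist"); save(p,"w4")
E
```

```text
t: 8.0
eef_pos: [0.5562, 0.1304, 0.0922]
ee_rot: [-3.141, -0.0, -0.244]
force: [0.9, 0.4, -1.3]
width: 0.0204
gripper_force: 45.0
t: 9.5
eef_pos: [0.4778, 0.1869, 0.093]
ee_rot: [-3.139, -0.003, -0.241]
force: [8.1, -3.5, -0.6]
width: 0.0197
gripper_force: 45.0
```

View pics/w4.png

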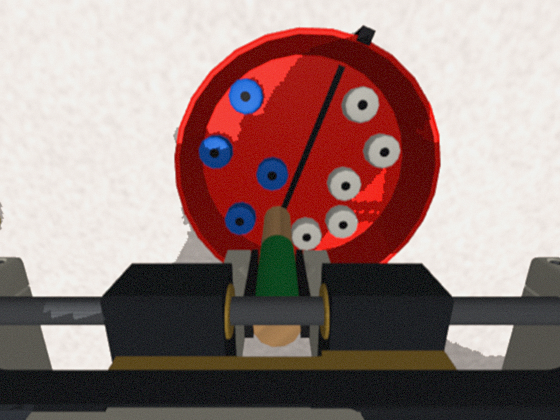

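```bash
python3 -m crank '[[[-0.12,0.49,0,0],[-0.11,0.99,0,0],[0.04,1.47,0,0],[0.3,1.9,0,0],[0.66,2.24,0,0],[1.1,2.48,0,0],[1.59,2.6,0,0],[2.09,2.59,0,0],[2.57,2.44,0,0],[3.0,2.18,0,0],[3.34,1.82,0,0],[3.58,1.38,0,0]]]'
cat > beads.py <<'E'
from h import *
def show(name):
    s=arm.get_state(); p,X=cloud("wrist"); out=cv2.cvtColor(p,cv2.COLOR_RGB2BGR)
    h=cv2.cvtColor(p,cv2.COLOR_RGB2HSV).astype(int)
    C=np.array([.516,.1585]); rr=np.hypot(X[...,0]-C[0],X[...,1]-C[1])
    inb=(rr<.077)&(X[...,2]>.018)&(X[...,2]<.04)
    init={'b':[(.565,.183),(.519,.212),(.486,.204),(.566,.145),(.532,.183)],'w':[(.547,.113),(.512,.103),(.495,.132),(.465,.139),(.462,.172)]}
    for k,m in [('b',(h[...,0]>95)&(h[...,0]<130)&(h[...,1]>110)),('w',(h[...,1]<60)&(h[...,2]>70))]:
        m=(m&inb).astype(np.uint8); n,l,st,ce=cv2.connectedComponentsWithStats(m)
        for i in range(1,n):
            if st[i,4]<60: continue
            P=X[l==i]; c=((P.min(0)+P.max(0))/2)[:2]-C
            n_=c@[.578,.816]; u=c@[.816,-.578]
            print(k,st[i,4],"rel mm",(c*1000).round(),"r",round(np.hypot(*c)*1000),"across line",round(n_*1000),"along",round(u*1000),"nearest start",round(min(np.hypot(*(c+C-q)) for q in init[k])*1000),"tool",[round((.9706*c[0]-.2406*c[1])/.025,2),round((-.2406*c[0]-.9706*c[1])/.025,2)])
    cv2.imwrite("pics/%s.png"%name,out)
    d=np.array(s["eef_pos"])[:2]-C; print("t",s["t"],"rod tool",[round((.9706*d[0]-.2406*d[1])/.025,2),round((-.2406*d[0]-.9706*d[1])/.025,2)])
E
python3 -c "from beads import *; show('w5')"
```

```text
t: 11.05
eef_pos: [0.5529, 0.1307, 0.0906]
ee_rot: [3.139, 0.006, -0.244]
force: [-8.7, 4.9, 2.8]
width: 0.0199
gripper_force: 45.0
b 655 rel mm [56. 28.] r 62 across line 55 along 30 nearest start 8 tool [np.float64(1.9), np.float64(-1.61)]
b 340 rel mm [29. 59.] r 65 across line 64 along -10 nearest start 26 tool [np.float64(0.55), np.float64(-2.55)]
b 140 rel mm [-65.  21.] r 68 across line -20 along -65 nearest start 42 tool [np.float64(-2.72), np.float64(-0.2)]
w 640 rel mm [ 52. -37.] r 63 across line 0 along 63 nearest start 23 tool [np.float64(2.36), np.float64(0.92)]
w 628 rel mm [ 28. -56.] r 62 across line -29 along 55 nearest start 11 tool [np.float64(1.62), np.float64(1.9)]
w 630 rel mm [36. -5.] r 37 across line 17 along 33 nearest start 41 tool [np.float64(1.46), np.float64(-0.16)]
t 11.05 rod tool [np.float64(1.7), np.float64(0.73)]
```

View pics/w5.png

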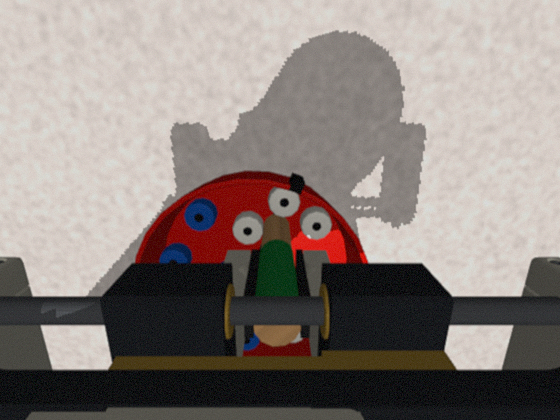

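```bash
python3 -m crank '[[[-0.09,0.54,0,0],[-0.47,0.94,0,0],[-0.94,1.23,0,0],[-1.46,1.38,0,0],[-2.01,1.4,0,0],[-2.54,1.27,0,0],[-3.02,1.01,0,0],[-3.42,0.63,0,0],[-3.71,0.16,0,0],[-3.86,-0.36,0,0],[-3.88,-0.91,0,0],[-3.75,-1.44,0,0]]]'
python3 -m crank '[[[0.26,-0.48,0,0],[0.64,-0.88,0,0],[1.11,-1.17,0,0],[1.63,-1.32,0,0],[2.18,-1.34,0,0],[2.71,-1.21,0,0],[3.19,-0.95,0,0],[3.59,-0.57,0,0],[3.88,-0.1,0,0],[4.03,0.42,0,0],[3.0,0.6,0,0],[1.96,0.75,0,0]]]'
python3 -c "from beads import *; show('w6')"
```

```text
t: 12.6
eef_pos: [0.4741, 0.1882, 0.0931]
ee_rot: [3.14, -0.003, -0.241]
force: [7.9, -9.8, 2.2]
width: 0.02
gripper_force: 45.0
t: 14.1
eef_pos: [0.5151, 0.1584, 0.0915]
ee_rot: [3.141, 0.001, -0.244]
force: [-0.4, 0.7, -0.6]
width: 0.0201
gripper_force: 45.0
b 776 rel mm [62.  6.] r 63 across line 41 along 47 nearest start 23 tool [np.float64(2.36), np.float64(-0.85)]
b 706 rel mm [39. 49.] r 63 across line 62 along 4 nearest start 26 tool [np.float64(1.06), np.float64(-2.27)]
b 617 rel mm [-0. 22.] r 22 across line 18 along -13 nearest start 16 tool [np.float64(-0.22), np.float64(-0.86)]
b 619 rel mm [ 1. 63.] r 63 across line 52 along -36 nearest start 10 tool [np.float64(-0.56), np.float64(-2.46)]
w 1508 rel mm [ 38. -35.] r 51 across line -6 along 51 nearest start 13 tool [np.float64(1.8), np.float64(0.98)]
w 709 rel mm [ 11. -63.] r 64 across line -46 along 45 nearest start 17 tool [np.float64(1.02), np.float64(2.36)]
t 14.1 rod tool [np.float64(-0.04), np.float64(0.01)]
```

View pics/w6.png

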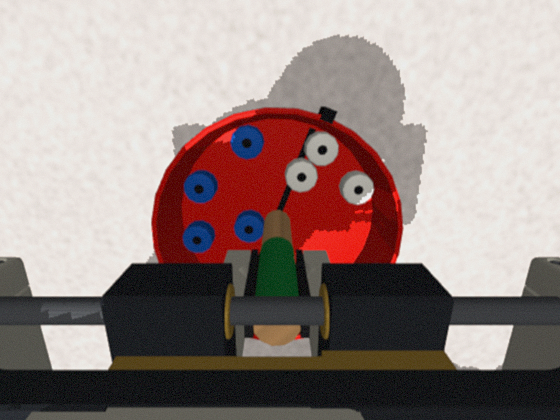

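```bash
python3 -m crank '[[[0.7,-0.06,0,0],[1.4,-0.1,0,0],[2.2,0,0,0],[2.12,-0.57,0,0],[1.9,-1.1,0,0],[1.56,-1.56,0,0],[1.1,-1.9,0,0],[0.57,-2.12,0,0],[0,-2.2,0,0],[-0.57,-2.12,0,0],[-1.1,-1.9,0,0],[-1.56,-1.56,0,0]]]'
python3 -m crank '[[[0.76,1.16,0,0],[1.56,1.86,0,0],[2.26,2.56,0,0],[3.03,3.19,0,0],[3.41,2.76,0,0],[3.65,2.24,0,0],[3.76,1.68,0,0],[3.71,1.1,0,0],[2.76,1.36,0,0],[1.96,1.56,0,0],[1.56,1.56,0,0],[1.56,1.56,0,0]]]'
python3 -c "from beads import *; show('w7')"
```

```text
t: 15.65
eef_pos: [0.4883, 0.2062, 0.0929]
ee_rot: [-3.139, -0.003, -0.242]
force: [10.4, -2.8, 0.8]
width: 0.0199
gripper_force: 45.0
t: 17.15
eef_pos: [0.5159, 0.1595, 0.0924]
ee_rot: [-3.141, -0.0, -0.241]
force: [0.3, -0.2, -1.5]
width: 0.0199
gripper_force: 45.0
b 597 rel mm [-0. 23.] r 23 across line 19 along -14 nearest start 16 tool [np.float64(-0.23), np.float64(-0.91)]
b 611 rel mm [-1. 63.] r 63 across line 51 along -37 nearest start 10 tool [np.float64(-0.65), np.float64(-2.43)]
w 762 rel mm [56. 25.] r 61 across line 53 along 31 nearest start 75 tool [np.float64(1.94), np.float64(-1.51)]
w 705 rel mm [ 10. -64.] r 65 across line -46 along 45 nearest start 16 tool [np.float64(1.01), np.float64(2.38)]
w 675 rel mm [ 11. -23.] r 25 across line -12 along 22 nearest start 30 tool [np.float64(0.64), np.float64(0.78)]
w 184 rel mm [-44. -43.] r 62 across line -60 along -11 nearest start 24 tool [np.float64(-1.3), np.float64(2.09)]
t 17.15 rod tool [np.float64(-0.01), np.float64(-0.04)]
```

View pics/w7.png

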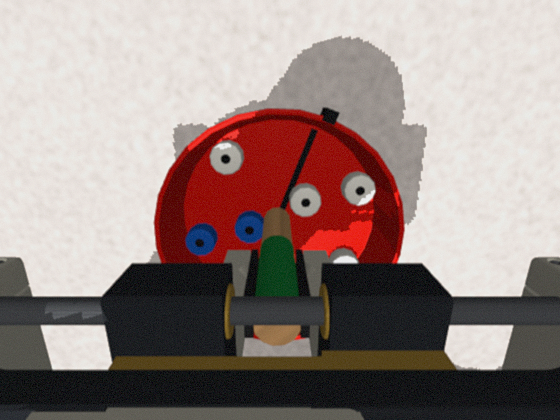

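```bash
python3 -m crank '[[[0.75,0,0,0],[1.5,0.1,0,0],[2.17,0.38,0,0],[1.99,0.93,0,0],[1.69,1.41,0,0],[1.26,1.8,0,0],[0.75,2.07,0,0],[0.19,2.19,0,0],[-0.38,2.17,0,0],[-0.93,1.99,0,0],[-0.3,1.6,0,0],[0.5,1.7,0,0]]]'
python3 -m crank '[[[0.14,-0.5,0,0],[0.14,-1.1,0,0],[0.14,-1.4,0,0],[-0.5,-1.6,0,0],[-1.1,-1.7,0,0],[-1.6,-2.1,0,0],[-1.5,-2.6,0,0],[-0.9,-2.6,0,0],[-0.3,-2.6,0,0],[0,-2.6,0,0],[-0.3,-2.1,0,0],[-0.5,-1.7,0,0]]]'
python3 -m crank '[[[0,0,0,0],[0,0,-1,0],[0,0,-2.5,0],[0,0,-3.5,0],[-1.5,0,-3.5,0],[-3,0,-3.5,0],[-3,0,-3.5,0],[-3,0,-3.5,0]]]'
python3 -c "from beads import *; show('w8')"
```

```text
t: 18.7
eef_pos: [0.5177, 0.1153, 0.0921]
ee_rot: [3.141, 0.0, -0.241]
force: [-0.1, 0.9, -1.3]
width: 0.02
gripper_force: 45.0
t: 20.2
eef_pos: [0.5149, 0.1573, 0.0916]
ee_rot: [3.141, 0.001, -0.244]
force: [0.0, 0.2, -0.2]
width: 0.0198
gripper_force: 45.0
t: 21.2
eef_pos: [0.4436, 0.177, 0.1801]
ee_rot: [-3.141, -0.001, -0.242]
force: [0.9, -0.8, -1.8]
width: 0.02
gripper_force: 45.0
b 484 rel mm [39.  5.] r 40 across line 27 along 29 nearest start 21 tool [np.float64(1.47), np.float64(-0.59)]
b 424 rel mm [ 0. 63.] r 63 across line 52 along -37 nearest start 10 tool [np.float64(-0.61), np.float64(-2.45)]
b 1165 rel mm [-41.  44.] r 60 across line 12 along -58 nearest start 11 tool [np.float64(-2.0), np.float64(-1.31)]
w 542 rel mm [61. 16.] r 63 across line 48 along 40 nearest start 68 tool [np.float64(2.2), np.float64(-1.21)]
w 540 rel mm [ 53. -14.] r 55 across line 20 along 52 nearest start 39 tool [np.float64(2.21), np.float64(0.02)]
w 789 rel mm [-56. -30.] r 63 across line -56 along -29 nearest start 11 tool [np.float64(-1.89), np.float64(1.69)]
w 374 rel mm [-64.   5.] r 64 across line -33 along -55 nearest start 13 tool [np.float64(-2.52), np.float64(0.42)]
t 21.2 rod tool [np.float64(-2.99), np.float64(-0.02)]
```

View pics/w8.png

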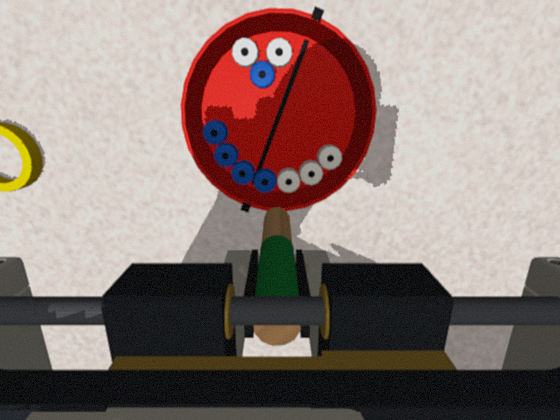

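```bash
python3 -m crank '[[[1.5,0,0,0],[3,0,0,0],[3,0,0,0],[3,0,1.5,0],[3,0,3,0],[3,0,3.5,0],[3.15,-0.6,3.5,0],[3.35,-1.2,3.5,0],[3.55,-1.8,3.5,0],[3.63,-2.21,3.5,0]]]'
python3 -m crank '[[[-0.27,-0.06,0,0],[-0.55,-0.09,0,0],[-0.83,-0.08,0,0],[-1.11,-0.04,0,0],[-1.38,0.04,0,0],[-1.64,0.14,0,0],[-1.88,0.28,0,0],[-2.08,0.42,0,0],[-2.08,0.42,0,0],[-1.3,1.2,0,0],[-0.63,2.21,0,0],[-0.63,2.21,0,0]]]'
python3 -m crank '[[[0,0,0,0],[0,0,-1,0],[0,0,-2.5,0],[0,0,-3.5,0],[-1.5,0,-3.5,0],[-3,0,-3.5,0],[-3,0,-3.5,0],[-3,0,-3.5,0]]]'
python3 -c "from beads import *; show('w9')"
```

```text
t: 22.5
eef_pos: [0.5456, 0.2099, 0.0927]
ee_rot: [-3.141, -0.001, -0.242]
force: [-0.3, 0.3, -0.7]
width: 0.0199
gripper_force: 45.0
t: 24.0
eef_pos: [0.5159, 0.157, 0.0916]
ee_rot: [3.141, 0.001, -0.245]
force: [-0.2, 0.9, -0.8]
width: 0.0202
gripper_force: 45.0
t: 25.0
eef_pos: [0.4433, 0.1774, 0.1799]
ee_rot: [-3.141, -0.001, -0.241]
force: [0.7, 0.6, -0.9]
width: 0.0201
gripper_force: 45.0
b 479 rel mm [39.  5.] r 40 across line 27 along 29 nearest start 21 tool [np.float64(1.47), np.float64(-0.59)]
b 379 rel mm [-43.  49.] r 65 across line 16 along -63 nearest start 13 tool [np.float64(-2.12), np.float64(-1.5)]
b 757 rel mm [-63.  -5.] r 63 across line -40 along -48 nearest start 60 tool [np.float64(-2.39), np.float64(0.8)]
b 372 rel mm [-57.  30.] r 64 across line -9 along -63 nearest start 31 tool [np.float64(-2.48), np.float64(-0.6)]
w 541 rel mm [61. 16.] r 63 across line 48 along 41 nearest start 68 tool [np.float64(2.21), np.float64(-1.21)]
w 531 rel mm [ 53. -14.] r 55 across line 20 along 52 nearest start 39 tool [np.float64(2.21), np.float64(0.01)]
w 457 rel mm [-11. -62.] r 63 across line -57 along 27 nearest start 10 tool [np.float64(0.17), np.float64(2.51)]
w 830 rel mm [-43. -46.] r 63 across line -62 along -8 nearest start 28 tool [np.float64(-1.22), np.float64(2.2)]
t 25.0 rod tool [np.float64(-3.0), np.float64(-0.03)]
```

View pics/w9.png

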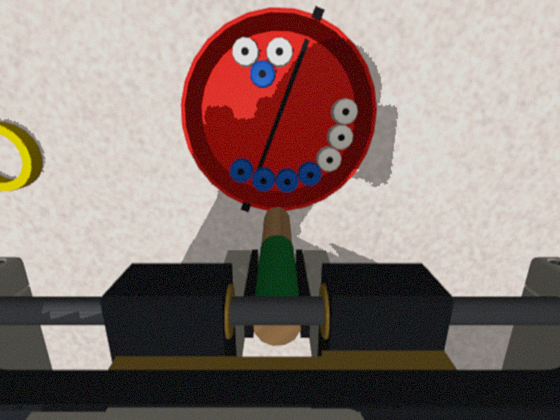

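```bash
python3 -m crank '[[[0.8,1.2,0,0],[2.1,3.1,0,0],[3.4,5.0,0,0],[4.7,6.9,0,0],[6.0,8.8,0,0],[7.3,10.7,0,0],[8.4,12.3,0,0],[9.1,13.3,0,0],[9.34,13.67,0,0],[9.34,13.67,0,0],[9.34,13.67,0,0],[9.34,13.67,0,0]]]'
python3 - <<'E'
from h import *
p,X=cloud("side"); c=arm.trace("holder","side"); r=arm.trace("rod","side")
for n,L in [("h",c),("r",r)]:
  for a in L[:1]:
    P=X[a["mask"]]; P=P[~np.isnan(P[:,0])]; print(n,a["score"],a["extent"],P.min(0).round(3),P.max(0).round(3))
save(cv2.resize(p[130:330,240:480],(720,600)),"s10")
E
```

```text
t: 26.55
eef_pos: [0.5877, -0.2103, 0.1799]
ee_rot: [-3.141, -0.0, -0.242]
force: [-0.2, 0.1, -1.2]
width: 0.02
gripper_force: 45.0
h 0.86 [285.9, 257.3, 39.2, 35.5] [ 0.541 -0.254 -0.004] [ 0.647 -0.161  0.054]
r 0.84 [298.0, 202.7, 12.6, 46.5] [ 0.528 -0.287 -0.005] [0.719 0.007 0.251]
```

View pics/s10.png

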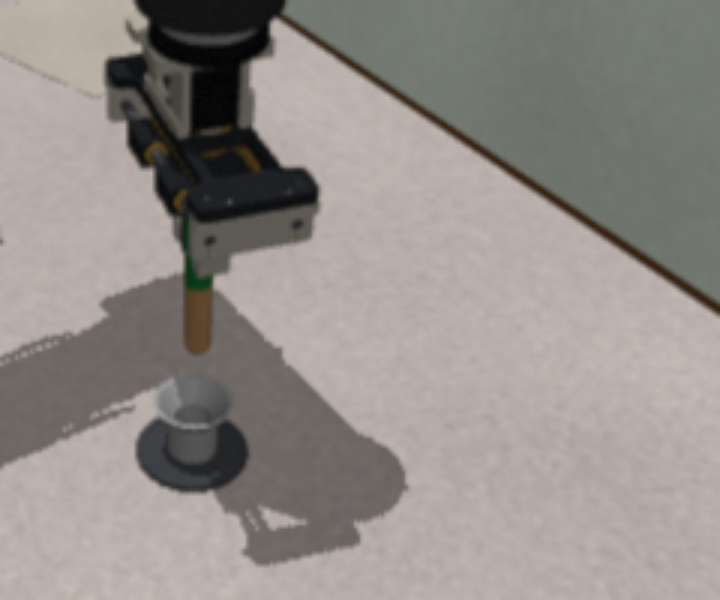

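```bash
python3 -m crank '[[[0,0,0.6,0],[0,0,1.2,0],[0,0,1.7,0],[0,0,2.1,0],[0,0,2.5,0],[0,0,2.9,0],[0,0,3.2,0],[0,0,3.4,0],[0,0,3.5,0],[0,0,3.5,0]]]'
```

```text
t: 27.95
eef_pos: [0.5878, -0.2113, 0.0921]
ee_rot: [3.142, -0.0, -0.243]
force: [0.2, 0.2, -1.3]
width: 0.02
gripper_force: 45.0
```

No contact yet; 2–3 mm left. Lower a little, then release and retreat.

```bash
python3 -m crank '[[[0,0,0.05,0],[0,0,0.08,0],[0,0,0.08,0]]]'
python3 -m crank '[[[0,0,0,0],[0,0,0,0],[0,0,0,0],[0,0,0,0],[0,0,0,0],[0,0,0,0],[0,0,0,0]]]' 0
python3 -m crank '[[[0,0,-0.6,0],[0,0,-2,0],[0,0,-4,0],[0,0,-5.5,0],[0,0,-5.5,0],[0,0,-5.5,0]]]'
python3 - <<'E'
from h import *
p,X=cloud("wrist"); save(p,"w11")
r=arm.trace("rod","wrist")[0]; P=X[r["mask"]]; P=P[P[:,2]>.12]
print(r["score"],cv2.minEnclosingCircle(P[:,:2].astype(np.float32)),P[:,2].max(),np.median(P[P[:,2]>.13][:,2]))
p,X=cloud("top"); save(cv2.resize(p[190:290,190:390],(800,400)),"t11")
for t in ["tape"]: 
  r=arm.trace(t,"top")[0]; P=X[r["mask"]]; print(t,np.nanmin(P,0).round(3),np.nanmax(P,0).round(3))
E
```

```text
t: 28.32
eef_pos: [0.5877, -0.2113, 0.0901]
ee_rot: [-3.142, -0.0, -0.243]
force: [0.4, 0.8, -1.4]
width: 0.0202
gripper_force: 45.0
t: 29.2
eef_pos: [0.5877, -0.2113, 0.09]
ee_rot: [3.142, 0.0, -0.243]
force: [0.2, -0.3, -0.1]
width: 0.0842
gripper_force: 0.0
t: 29.95
eef_pos: [0.5874, -0.2111, 0.2279]
ee_rot: [-3.141, -0.0, -0.243]
force: [0.4, 0.6, -0.1]
width: 0.088
gripper_force: 0.0
0.91 ((0.5893261432647705, -0.2110125869512558), 0.010430654510855675) 0.1387891985445519 0.1370294448159653
tape [0.51  0.407 0.   ] [0.577 0.477 0.026]
```

View pics/t11.png

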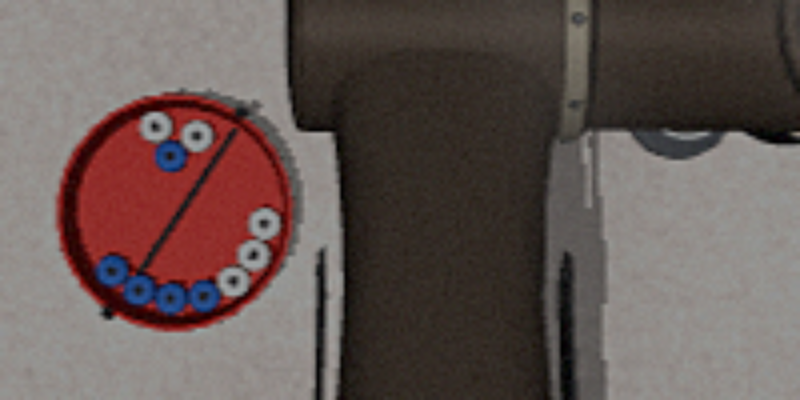

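The top view shows two white beads and one blue on the left of the line, and three white and two or more blue on the right. The rod's top is at its starting height of 0.139 m and upright.

```bash
python3 -c "from station import arm; print(arm.job_done())"
```

```text
the job is handed in; nothing more can be done
None
```

I stirred the beads until both colours lay on each side of the line, stood the rod back fully down in its holder, and handed the job in at about 30 s; it returned no verdict, and I compared only the tape's position (unmoved), not the pump motors'.

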